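# Load the compression stack and slide it under the press

### The job

With the press carriage still pulled out, build the test stack centred on its round plate, setting down one layer at a time: first the plain steel disc, then the thick cork specimen puck, then the steel cap with its knob up. Then push the carriage by its paddle fully home under the press head so that the stack stays whole and centred, let go, and leave everything else on the bench as it is.

Things in the scene. Friction and masses are not known exactly. Their poses are not given: they have to be found in the camera images.
- press: Fixed bench press, base 170 x 400 mm. Origin at bench height on the slide's centre line; z up, y along the slide from the press head towards the open loading end, x across. The white head (its housing's underside 165 mm, its round ram's 135 mm above the bench) covers y from -0.21 to -0.045; nothing is above the carriage at greater y. Ram axis at y = -0.10.
- carriage (a joint): Travel (m) of the loading carriage along the press's -y: 0 = pulled fully out (round plate's centre at press y = +0.06), 0.16 = fully home against its stop, under the ram. Starts at 0 to 0.03, slides level, stays where left, about 3 N to push, no latch. It is a 150 mm square aluminium slide with the round plate in its middle and a tongue with the paddle on the loading side.
- plate (a point): Centre of the top face of the round steel plate on the carriage, 46 mm above the bench. The plate is 100 mm across and 6 mm thick, flat, no rim. Axes as those of the press (z up, carriage moves home along -y). It moves with the carriage.
- paddle_top (a point): Middle of the top of the carriage's upright black paddle, 95 mm above the bench, 120 mm from the plate's centre along the press's +y. Paddle 40 mm wide (along the press's x), 12 mm thick (along y), 55 mm tall; push its +y face, or pinch it across its width. With the carriage home it is at press y = +0.02, 65 mm clear of the head.
- base_disc: Bottom layer: plain flat steel disc, 68 mm across, 12 mm thick, about 0.34 kg. Origin at the centre of its underside, z up.
- specimen: Middle layer: pressed-cork specimen puck, 60 mm across, 18 mm thick, about 0.06 kg. Origin at the centre of its underside, z up.
- cap: Top layer: steel cap disc, 68 mm across, 10 mm thick, with a round knob 26 mm across and 24 mm tall standing in the middle of its top (34 mm in all), about 0.36 kg. Origin at the centre of the disc's underside, z up.
- wash_bottle: Bystander, loose: closed white bottle, 66 mm across, 150 mm tall. Origin at its underside.
- beaker: Bystander, loose: open clear glass beaker, 80 mm across, 90 mm tall. Origin at its underside.
- wrench: Bystander, loose: flat steel wrench, 150 mm long, lying down. Origin at its underside.
- jar: Bystander, loose: squat amber jar with black lid, 60 mm across, 70 mm tall. Origin at its underside.
- clamp_ring: Bystander, loose: flat aluminium ring, 100 mm outside, 66 mm inside, 12 mm thick (it has a hole; it is not one of the layers). Origin at its underside.
- dish: Bystander, loose: shallow glass dish, 100 mm across, 16 mm tall. Origin at its underside.
- spatula: Bystander, loose: lab spatula, 200 mm long, lying down. Origin at its underside.
Things that resemble listed ones, but are neither listed nor needed, are in the scene too. Leave any black look-alike of the base_disc alone.

How it is judged:
By the outcome, as a careful person would: the job done as asked, in the order asked, and still so for the second after the job is handed in, with the robot touching nothing.
It also fails if it takes over 72 s, if anything falls off the work surface, if the arm or the gripper's body presses on something with over 40 N, if the wrist force passes 120 N, or if a joint passes its speed limit or range.

### The arm

A 7-joint arm with a two-finger parallel gripper is mounted at the origin on the work surface. World frame = base frame: x ahead of the robot, y to its left, z up, the work surface at z = 0. Lengths are in m, angles in rad, forces in N, time in s.
With the tool pointing down it reaches from about 0.4 to 0.85 m from the base axis. Payload 4.5 kg.
Tool frame: the origin (TCP) lies midway between the tips of the shut fingers; the grasp point (between the pads) lies 19 mm behind it; z points along the fingers, y is the direction in which the jaws open and shut (so a half turn about z gives the same grasp; the last joint's range is limited). The gripper opens to 88 mm and grips with 3 to 60 N. Pads are 18 mm wide; open, the fingers measure 123 mm over their backs; the gripper's body (75 mm by 187 mm) begins 45 mm behind the grasp point.
Start: joints at [1.336, 0.689, -0.195, 1.565, 0.157, 0.902, -0.215], TCP at [0.166, -0.603, 0.239] pointing down, gripper open.
Joint ranges: [-3.01, 3.01], [-0.46, 2.08], [-1.47, 1.51], [0.13, 2.56], [-1, 4.14], [0.04, 2.09], [-2.66, 2.66]. Speed limits (rad/s): [2.57, 2.57, 3.14, 3.14, 3.14, 3.14, 3.14].

### API

Orientations are given as a unit quaternion [x, y, z, w].
In Python, from plant import r, viewer gives the robot as it stands.
- The arm moves only by the tool play_rows, never from a script. Its argument "commands" is a list of rows, each an object with "delta_rot": the turn, a rotation vector about the tool's x, y, z normalised to -1 to 1, where 1 is pi rad, a list of three; "travel": the shift along the tool's x, y, z normalised to -1 to 1, where 1 is 15 cm, a list of three; "gripper": the opening, from -1 (shut) to 1 (fully open). In form: [{"delta_rot": [wx, wy, wz], "travel": [x, y, z], "gripper": gripper}, ...]. A call has 1 to 12 rows; each row is the pose to reach, as a shift and turn from the pose commanded when the call began, along the tool's axes at that moment, turning the shorter way round; what a row does not reach only later rows make up. A row lasts 1/8 s, in which the tool goes at most 62.5 mm and 10.7 degrees, less where a joint would pass 70% of its speed; a pose out of reach is approached as far as the arm can. A call with a number of a shift or a turn outside -1 to 1 is refused whole. A call with a gripper value outside its range is refused whole. The fingers move at their own pace and stop on an object; "force" is the grip in N (left out, the last holds). Time passes only in rows, so rows that repeat a pose let the fingers close. It gives the time, the measured TCP pose, the force and the opening at its end, in the units of the state.
- r.get_state(): the state, without advancing time (a new reading comes with each control period).
- viewer.snapshot(name): name is "side" or "top"; returns a dict with "color" (384x512x3 uint8, red, green, blue), "z_map" (384x512 float32, m along the optical axis (not along the pixel's ray), 0 where there is no reading), "fx", "fy", "cx", "cy" (pixels), "distortion" ([k1, k2, p1, p2, k3] as OpenCV has them; the pictures are not rectified), "origin" and "attitude" of the camera in the world. Camera axes: x right, y up, looking along -z (the intrinsics and any distortion apply to the point x, -y, -z); pixel columns grow to the right and rows downward; lengths in m; the calibration is good to about 2 mm. A picture is of the moment at which its call begins.
- r.finish_job(): hands the job in, once; it reports no verdict.
Trained networks look in the newest picture that a camera, given by its name, has taken for a name from the list of things; names that differ only in an ending like _2 or _b are one class to them, and where a whole thing is asked for, a point or a joint stands for the part that bears it (a point fixed in the world has none). Each returns a list of dicts, best first, with "conf" (0 to 1); they miss things now and then, are a little off and sometimes report something else, mostly with a low value. They report only what shows in the picture. A call takes as long as a camera call. They do not tell look-alikes from the thing itself.
- viewer.outline_of(camera, label): "pixels" (384x512 bool, what is visible of it) and "at" ([column, row] in pixels, amid what is visible of it).
- viewer.pinpoint(camera, label): "at" ([column, row] in pixels: a listed point, or the origin of a listed thing).
The state is a dict: "clock": time; "q": joint angles; "qd": joint speeds; "joint_torque": joint torques, N m; "tool_pos": TCP position; "eef_rot": TCP orientation; "contact_force": force on the tool from outside, world axes, zero at the start; "moment": the same for the moment, N m; "opening": opening from 0.0 (shut) to 1.0 (fully open).
Only numpy, scipy, OpenCV 4.12 (cv2) and the standard library are available. Lean on these libraries where they do the work, as an engineer would, in place of code of your own. Each camera call takes 0.05 s, during which the arm holds its last target. There are 200 camera calls.

## Working session

There is one attempt and no reset: what is moved stays moved. The work goes in short steps, Python scripts to look and compute and a tool call to move; the robot and the scene stay as the last step left them, time stands still between calls to the robot, and variables do not carry over. Pictures are saved under pics/ and viewed, about 8 in all and at most 12, crops included, and the job is handed in when it is done.

Besides the shell and the picture viewer there is one more tool, called after "Call:" by a JSON object that holds its "op" and its "data". play_rows: Moves the arm, as the interface text tells. Its arguments: {"type":"object","properties":{"commands":{"type":"array","items":{"type":"object","properties":{"delta_rot":{"type":"array","items":{"type":"number","minimum":-1,"maximum":1}},"travel":{"type":"array","items":{"type":"number","minimum":-1,"maximum":1}},"gripper":{"type":"number"}}}},"force":{"type":"number"}},"required":["commands"]}

```bash
ls; mkdir -p pics; cat > h.py <<'E'
import numpy as np, cv2
from plant import r, viewer
from scipy.spatial.transform import Rotation as R
def rot(a):
    a=np.array(a,float); return a if a.shape==(3,3) else R.from_quat(a).as_matrix()
def cloud(s,px,z=None):
    """px Nx2 (col,row) -> world, depth from z_map, or intersect with plane z"""
    px=np.array(px,float).reshape(-1,2)
    K=np.array([[s['fx'],0,s['cx']],[0,s['fy'],s['cy']],[0,0,1]])
    u=cv2.undistortPoints(px[:,None,:],K,np.array(s['distortion'],float))[:,0]
    d=np.c_[u[:,0],-u[:,1],-np.ones(len(u))]@rot(s['attitude']).T
    o=np.array(s['origin'])
    if z is None:
        t=s['z_map'][px[:,1].round().astype(int),px[:,0].round().astype(int)]
    else: t=(z-o[2])/d[:,2]
    return o+d*np.array(t)[:,None]
def maskpts(s,m):
    rr,cc=np.nonzero(m&(s['z_map']>0)); return cloud(s,np.c_[cc,rr])
E
cat > a.py <<'E'
from h import *
for c in ['top','side']:
    s=viewer.snapshot(c); cv2.imwrite(f'pics/{c}0.png',cv2.resize(s['color'][:,:,::-1],(768,576)))
    print(c,np.round(s['origin'],3),np.round(s['attitude'],3),s['fx'],s['distortion'])
    for n in ['base_disc','specimen','cap','carriage','press','clamp_ring','dish','wash_bottle','beaker','jar','wrench','spatula']:
        for o in viewer.outline_of(c,n)[:3]:
            p=maskpts(s,o['pixels'])
            if len(p): print(n,round(o['conf'],2),np.round(o['at']),len(p),'med',np.round(np.median(p,0),3),'lo',np.round(np.percentile(p,3,0),3),'hi',np.round(np.percentile(p,97,0),3))
    for n in ['plate','paddle_top','press','base_disc','specimen','cap']:
        z={'plate':.046,'paddle_top':.095}.get(n,0)
        for o in viewer.pinpoint(c,n)[:3]: print('pt',n,round(o['conf'],2),np.round(o['at']),np.round(cloud(s,o['at'],z)[0],3))
st=r.get_state();print(st['clock'],st['eef_rot'],st['tool_pos'],st['opening'])
E
python3 a.py
```

```text
pics
top [0.393 0.127 1.395] [ 0.048 -0.044 -0.696  0.715] 490.1993571275747 [-0.07655768  0.          0.          0.          0.        ]
base_disc 0.72 [250. 174.] 449 med [0.62  0.152 0.012] lo [0.59  0.123 0.005] hi [0.65  0.183 0.018]
base_disc 0.56 [245. 274.] 445 med [0.335 0.158 0.012] lo [0.307 0.13  0.007] hi [0.365 0.186 0.017]
specimen 0.59 [234. 227.] 336 med [0.473 0.189 0.018] lo [0.448 0.164 0.012] hi [0.498 0.215 0.023]
specimen 0.38 [358. 189.] 3138 med [ 0.58  -0.144  0.042] lo [ 0.516 -0.224  0.035] hi [ 0.656 -0.036  0.056]
cap 0.64 [181. 197.] 427 med [0.546 0.34  0.011] lo [0.52  0.312 0.005] hi [0.575 0.37  0.036]
cap 0.61 [249. 172.] 409 med [0.62  0.152 0.012] lo [0.591 0.125 0.007] hi [0.649 0.18  0.018]
carriage 0.76 [357. 190.] 3256 med [ 0.58  -0.143  0.042] lo [ 0.514 -0.226  0.032] hi [ 0.656 -0.033  0.054]
carriage 0.59 [406. 283.] 534 med [ 0.326 -0.273  0.012] lo [ 0.283 -0.315  0.005] hi [ 0.37  -0.225  0.017]
press 0.9 [399. 181.] 10813 med [ 0.589 -0.241  0.047] lo [ 0.507 -0.397  0.018] hi [ 0.672 -0.031  0.245]
clamp_ring 0.88 [391. 282.] 581 m
[... 2551 characters left out ...]
.007] hi [0.399 0.414 0.072]
wrench 0.79 [189. 220.] 205 med [0.362 0.056 0.007] lo [ 0.324  0.044 -0.   ] hi [0.441 0.074 0.01 ]
spatula 0.88 [286. 172.] 498 med [0.694 0.237 0.004] lo [ 0.634  0.208 -0.   ] hi [0.817 0.268 0.021]
pt plate 0.56 [266. 269.] [ 0.589 -0.153  0.046]
pt paddle_top 0.83 [257. 224.] [ 0.57  -0.033  0.095]
pt base_disc 0.86 [271. 193.] [0.637 0.156 0.   ]
pt base_disc 0.73 [181. 198.] [0.332 0.154 0.   ]
pt base_disc 0.54 [323. 196.] [0.809 0.13  0.   ]
pt specimen 0.51 [222. 190.] [0.469 0.183 0.   ]
pt cap 0.61 [241. 158.] [0.54  0.331 0.   ]
1.9 [9.90976966e-01 1.34032270e-01 1.67610903e-05 5.33683824e-05] [ 0.16602524 -0.60258405  0.23875231] 0.9999854271721227
```

View pics/top0.png

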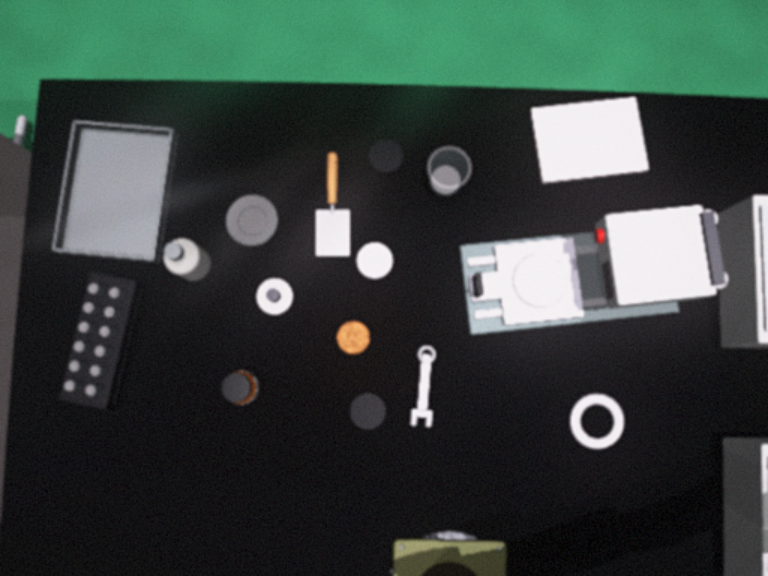

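View pics/side0.png

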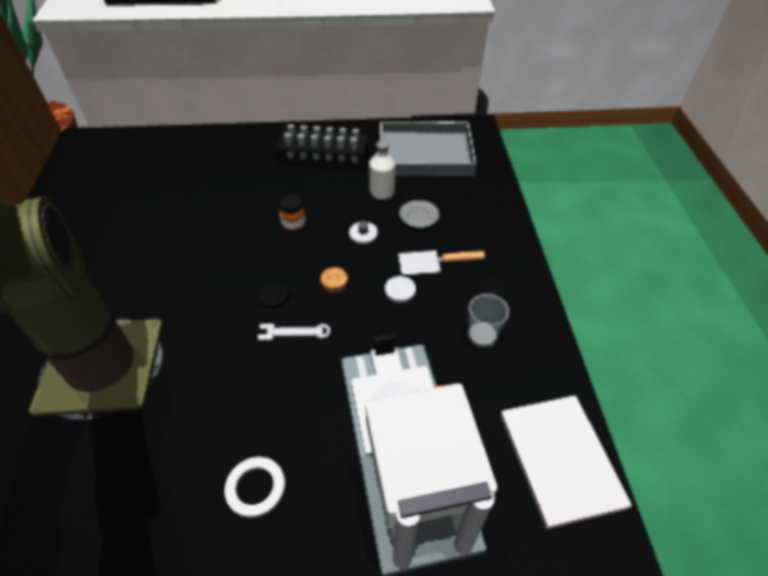

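Top view: the white base disc is at (375,260), the cork at (353,337), and the cap with its knob at (274,296). The black look-alikes are at (368,411) and (385,155). The plate is at about (540,280) and the paddle at (478,286). Next I'll fit the press axis, plate centre and part centres.

```bash
cat > b.py <<'E'
from h import *
def circ(p):
    A=np.c_[2*p,np.ones(len(p))];x=np.linalg.lstsq(A,(p**2).sum(1),rcond=None)[0];return x[:2],np.sqrt(x[2]+x[0]**2+x[1]**2)
s=viewer.snapshot('top')
pr=max(viewer.outline_of('top','press'),key=lambda o:o['conf'])
p=maskpts(s,pr['pixels'])
b=p[p[:,2]<.15]; h=p[p[:,2]>.22]
for n,q in (('all<.15',b),('head',h)):
    print(n,cv2.minAreaRect(q[:,:2].astype(np.float32)))
ca=viewer.outline_of('top','carriage')[0]; p=maskpts(s,ca['pixels'])
sl=p[(p[:,2]>.03)&(p[:,2]<.06)]; print('slide',cv2.minAreaRect(sl[:,:2].astype(np.float32)))
print('hist',np.histogram(sl[:,2],np.arange(.03,.06,.002)))
pd=p[p[:,2]>.08]; print('paddle',len(pd),pd.mean(0) if len(pd) else '')
for n,z in (('base_disc',.012),('specimen',.018),('cap',.010)):
    for o in viewer.outline_of('top',n)[:2]:
        cs,_=cv2.findContours(o['pixels'].astype(np.uint8),0,1); c=max(cs,key=len)[:,0]
        w=cloud(s,c,z)[:,:2]; print(n,round(o['conf'],2),cv2.minEnclosingCircle(w.astype(np.float32)),circ(w),s['color'][int(o['at'][1]),int(o['at'][0])])
g=s['color'][140:235,300:420]; cv2.imwrite('pics/crop.png',cv2.resize(cv2.convertScaleAbs(g[:,:,::-1],alpha=1),None,fx=6,fy=6))
E
python3 b.py
```

```text
all<.15 ((0.6014079451560974, -0.26097920536994934), (0.1874183565378189, 0.4929090738296509), 10.25439453125)
head ((0.6064820289611816, -0.3225864768028259), (0.14970210194587708, 0.18867188692092896), 8.097195625305176)
slide ((0.5820932388305664, -0.1296643614768982), (0.15042361617088318, 0.20814475417137146), 7.652530670166016)
hist (array([ 10,  34, 117, 327, 493, 631, 534, 388, 297, 166,  68,  13,   5,
         3]), array([0.03 , 0.032, 0.034, 0.036, 0.038, 0.04 , 0.042, 0.044, 0.046,
       0.048, 0.05 , 0.052, 0.054, 0.056, 0.058]))
paddle 75 [ 0.56881648 -0.03637522  0.0937915 ]
base_disc 0.97 ((0.8251854181289673, 0.13683989644050598), 0.03449681028723717) (array([0.82574652, 0.13626822]), np.float64(0.03282243497655975)) [41 45 47]
base_disc 0.82 ((0.6201960444450378, 0.15414349734783173), 0.03524034842848778) (array([0.61956563, 0.15405442]), np.float64(0.03371749061647365)) [243 240 242]
specimen 0.71 ((0.47185665369033813, 0.1895105093717575), 0.028047457337379456) (array([0.4716202 , 0.18929327]), np.float64(0.0265519182423543)) [231 159 101]
cap 0.64 ((0.5469846725463867, 0.34169572591781616), 0.03397176414728165) (array([0.5470866 , 0.34211725]), np.float64(0.03168119256586837)) [125 124 132]
```

View pics/crop.png

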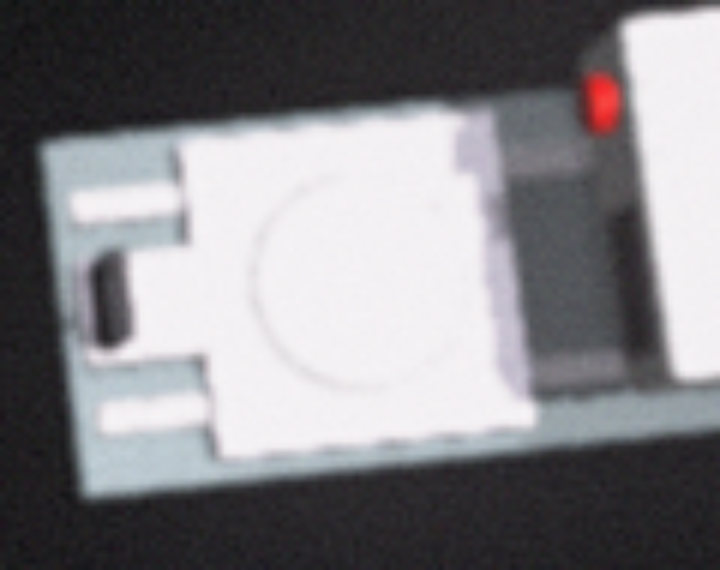

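```bash
cat > c.py <<'E'
from h import *
s=viewer.snapshot('top')
f=lambda P,z:cloud(s,np.array(P)/6+[300-.5,140-.5],z)[:,:2]
c=f([(180,142),(215,460),(534,425)],.040)
v=c[0]-c[1]; w=c[1]-c[2]
print('slide corners',c.round(4),'len',np.linalg.norm(v),np.linalg.norm(w),'ang',np.degrees(np.arctan2(v[1],v[0])),np.degrees(np.arctan2(-w[0],w[1])))
print('centre',(c[0]+c[2])/2)
print('circle',f([(361,281)],.046))
b=f([(40,142),(85,495)],.02);print('base edge',b,np.degrees(np.arctan2(*(b[0]-b[1])[::-1])))
print('tongue+paddle',f([(108,302)],.095))
E
python3 c.py
```

```text
slide corners [[ 0.6496 -0.0716]
 [ 0.5008 -0.0888]
 [ 0.5207 -0.2375]] len 0.14985350778811277 0.1500485568776757 ang 6.593404426976328 7.63051601785032
centre [ 0.58517533 -0.15457168]
circle [[ 0.58523897 -0.15544028]]
base edge [[ 0.65163825 -0.00787   ]
 [ 0.48443491 -0.03112034]] 7.916459409641323
tongue+paddle [[ 0.56580534 -0.03176324]]
```

Call:
{"op": "play_rows", "data": {"commands": [{"delta_rot":[0,0,-0.457],"travel":[0.89,-0.72,-0.6],"gripper":1},{"delta_rot":[0,0,-0.457],"travel":[0.89,-0.72,-0.6],"gripper":1},{"delta_rot":[0,0,-0.457],"travel":[0.89,-0.72,-0.6],"gripper":1},{"delta_rot":[0,0,-0.457],"travel":[0.89,-0.72,-0.6],"gripper":1},{"delta_rot":[0,0,-0.457],"travel":[0.89,-0.72,-0.6],"gripper":1},{"delta_rot":[0,0,-0.457],"travel":[0.89,-0.72,-0.6],"gripper":1},{"delta_rot":[0,0,-0.457],"travel":[0.89,-0.72,-0.6],"gripper":1},{"delta_rot":[0,0,-0.457],"travel":[0.89,-0.72,-0.6],"gripper":1},{"delta_rot":[0,0,-0.457],"travel":[0.89,-0.72,-0.6],"gripper":1}], "force": 25}}

```text
clock: 3.38
tool_pos: [0.2658, -0.4631, 0.3287]
eef_rot: [0.659, 0.752, 0.0, 0.0]
contact_force: [-0.1, -0.1, 0.0]
opening: 0.997
```

Call:
{"op": "play_rows", "data": {"commands": [{"travel":[0.94,0.72,0],"delta_rot":[0,0,0],"gripper":1},{"travel":[0.94,0.72,0],"delta_rot":[0,0,0],"gripper":1},{"travel":[0.94,0.72,0],"delta_rot":[0,0,0],"gripper":1},{"travel":[0.94,0.72,0],"delta_rot":[0,0,0],"gripper":1}]}}

```text
clock: 3.88
tool_pos: [0.3568, -0.3049, 0.3295]
eef_rot: [0.656, 0.755, 0.001, 0.001]
contact_force: [-0.0, -0.7, 0.7]
opening: 0.999
```

Call:
{"op": "play_rows", "data": {"commands": [{"travel":[0.94,0.72,0],"delta_rot":[0,0,0],"gripper":1},{"travel":[0.94,0.72,0],"delta_rot":[0,0,0],"gripper":1},{"travel":[0.94,0.72,0],"delta_rot":[0,0,0],"gripper":1},{"travel":[0.94,0.72,0],"delta_rot":[0,0,0],"gripper":1}]}}

```text
clock: 4.38
tool_pos: [0.4446, -0.1513, 0.3292]
eef_rot: [0.656, 0.755, 0.001, 0.0]
contact_force: [-1.2, -0.7, -0.5]
opening: 1.001
```

Call:
{"op": "play_rows", "data": {"commands": [{"travel":[0.94,0.72,0.3],"delta_rot":[0,0,0],"gripper":1},{"travel":[0.94,0.72,0.3],"delta_rot":[0,0,0],"gripper":1},{"travel":[0.94,0.72,0.3],"delta_rot":[0,0,0],"gripper":1},{"travel":[0.94,0.72,0.3],"delta_rot":[0,0,0],"gripper":1}]}}

```text
clock: 4.88
tool_pos: [0.5317, 0.0026, 0.2827]
eef_rot: [0.657, 0.754, 0.001, -0.001]
contact_force: [-0.6, -0.8, 0.2]
opening: 1.001
```

Call:
{"op": "play_rows", "data": {"commands": [{"travel":[0.94,0.72,0.8],"delta_rot":[0,0,0],"gripper":1},{"travel":[0.94,0.72,0.8],"delta_rot":[0,0,0],"gripper":1},{"travel":[0.94,0.72,0.8],"delta_rot":[0,0,0],"gripper":1},{"travel":[0.94,0.72,0.8],"delta_rot":[0,0,0],"gripper":1},{"travel":[0.94,0.72,0.8],"delta_rot":[0,0,0],"gripper":1}]}}

```text
clock: 5.5
tool_pos: [0.6189, 0.1522, 0.1628]
eef_rot: [0.659, 0.752, -0.001, -0.0]
contact_force: [0.0, -0.0, 0.8]
opening: 1.0
```

Call:
{"op": "play_rows", "data": {"commands": [{"travel":[0.012,0.007,0.3],"delta_rot":[0,0,0],"gripper":1},{"travel":[0.012,0.007,0.6],"delta_rot":[0,0,0],"gripper":1},{"travel":[0.012,0.007,0.88],"delta_rot":[0,0,0],"gripper":1},{"travel":[0.012,0.007,0.88],"delta_rot":[0,0,0],"gripper":1}]}}

```text
clock: 6.0
tool_pos: [0.6183, 0.1508, 0.0304]
eef_rot: [0.66, 0.752, -0.003, -0.0]
contact_force: [0.5, -0.5, 0.3]
opening: 1.0
```

```bash
cat > look.py <<'E'
import sys
from h import *
n=sys.argv[1]
s=viewer.snapshot('side'); 
c0,r0,c1,r1=map(int,sys.argv[2:6]); g=s['color'][r0:r1,c0:c1,::-1]
k=min(760/g.shape[1],570/g.shape[0]); cv2.imwrite(f'pics/{n}.png',cv2.resize(g,None,fx=k,fy=k,interpolation=cv2.INTER_CUBIC))
st=r.get_state(); print(st['clock'],np.round(st['tool_pos'],4),np.round(st['contact_force'],1),st['opening'])
E
python3 look.py g1 222 140 322 220
```

```text
6.05 [0.6199 0.1524 0.0325] [ 0.2 -1.2  0.7] 1.000965767704682
```

View pics/g1.png

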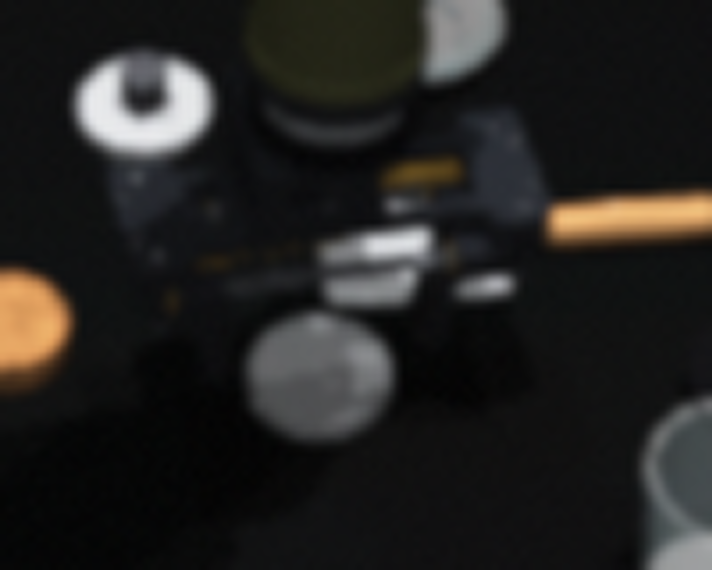

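Call:
{"op": "play_rows", "data": {"commands": [{"travel":[0.008,0,0.1],"delta_rot":[0,0,0],"gripper":1},{"travel":[0.008,0,0.185],"delta_rot":[0,0,0],"gripper":1},{"travel":[0.008,0,0.185],"delta_rot":[0,0,0],"gripper":1},{"travel":[0.008,0,0.185],"delta_rot":[0,0,0],"gripper":-1},{"travel":[0.008,0,0.185],"delta_rot":[0,0,0],"gripper":-1},{"travel":[0.008,0,0.185],"delta_rot":[0,0,0],"gripper":-1},{"travel":[0.008,0,0.185],"delta_rot":[0,0,0],"gripper":-1},{"travel":[0.008,0,0.185],"delta_rot":[0,0,0],"gripper":-1}], "force": 30}}

```text
clock: 7.05
tool_pos: [0.6196, 0.1568, 0.0043]
eef_rot: [0.658, 0.753, 0.0, 0.0]
contact_force: [-1.3, -1.0, 4.4]
opening: 0.759
```

```bash
python3 -c "
from h import *
st=r.get_state(); print(st['clock'],np.round(st['tool_pos'],4),np.round(st['contact_force'],1),st['opening'])"
```

```text
7.05 [0.6196 0.1568 0.0043] [-1.3 -1.   4.4] 0.7594933042744018
```

Call:
{"op": "play_rows", "data": {"commands": [{"travel":[0,0,-0.2],"delta_rot":[0,0,0],"gripper":-1},{"travel":[0,0,-0.5],"delta_rot":[0,0,0],"gripper":-1},{"travel":[0,0,-0.8],"delta_rot":[0,0,0],"gripper":-1},{"travel":[-0.1,-0.02,-1],"delta_rot":[0,0,0],"gripper":-1},{"travel":[-0.4,-0.1,-1],"delta_rot":[0,0,0],"gripper":-1},{"travel":[-0.7,-0.17,-1],"delta_rot":[0,0,0],"gripper":-1},{"travel":[-1,-0.25,-1],"delta_rot":[0,0,0],"gripper":-1}]}}

```text
clock: 7.92
tool_pos: [0.6018, 0.0011, 0.1531]
eef_rot: [0.658, 0.753, -0.001, -0.0]
contact_force: [0.9, -0.6, -3.9]
opening: 0.762
```

Call:
{"op": "play_rows", "data": {"commands": [{"travel":[-0.3,-0.08,0],"delta_rot":[0,0,0],"gripper":-1},{"travel":[-0.6,-0.16,0],"delta_rot":[0,0,0],"gripper":-1},{"travel":[-0.85,-0.22,0],"delta_rot":[0,0,0],"gripper":-1},{"travel":[-1,-0.25,0],"delta_rot":[0,0,0],"gripper":-1},{"travel":[-1,-0.25,0.2],"delta_rot":[0,0,0],"gripper":-1},{"travel":[-1,-0.25,0.45],"delta_rot":[0,0,0],"gripper":-1},{"travel":[-1,-0.25,0.55],"delta_rot":[0,0,0],"gripper":-1},{"travel":[-1,-0.25,0.55],"delta_rot":[0,0,0],"gripper":-1},{"travel":[-1,-0.25,0.55],"delta_rot":[0,0,0],"gripper":-1}]}}

```text
clock: 9.05
tool_pos: [0.5863, -0.1505, 0.0725]
eef_rot: [0.658, 0.753, 0.001, 0.001]
contact_force: [-0.6, 0.6, -3.4]
opening: 0.762
```

```bash
cat > pl.py <<'E'
from h import *
s=viewer.snapshot('top'); g=s['color'][130:235,300:440]
cv2.imwrite('pics/pl.png',cv2.resize(g[:,:,::-1],None,fx=5.4,fy=5.4,interpolation=cv2.INTER_CUBIC))
st=r.get_state(); print(st['clock'],np.round(st['tool_pos'],4),np.round(st['contact_force'],1),st['opening'])
E
python3 pl.py
```

```text
9.1 [ 0.5864 -0.1506  0.0728] [-1.1 -0.1 -4. ] 0.7571272605065109
```

View pics/pl.png

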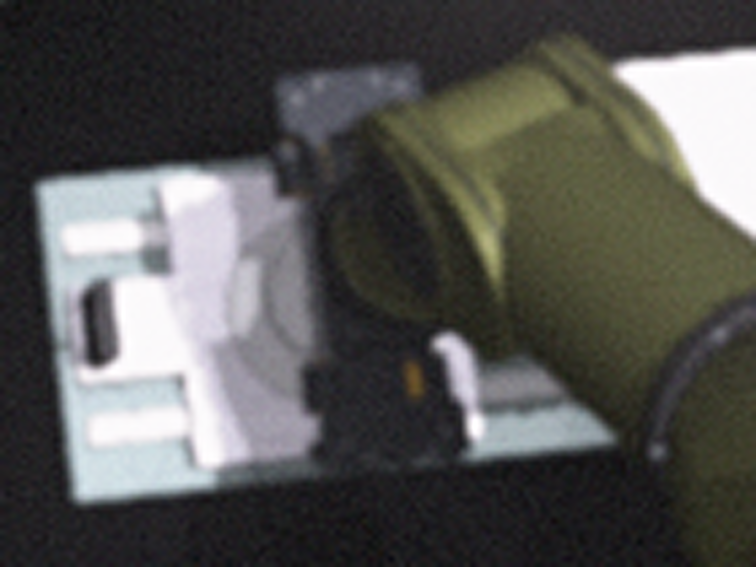

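```bash
python3 - <<'E'
from h import *
s=viewer.snapshot('top')
P=[(460,160),(480,230),(560,200),(600,250),(640,300),(690,360),(590,370),(640,420)]
q=np.array(P)/5.4+[300,130]
print(cloud(s,q).round(3))
s2=viewer.snapshot('side'); cv2.imwrite('pics/s3.png',cv2.resize(s2['color'][150:384,120:432,::-1],(760,570),interpolation=cv2.INTER_CUBIC))
print(np.round(r.get_state()['q'],3))
E
```

```text
[[ 0.581 -0.12   0.457]
 [ 0.553 -0.123  0.471]
 [ 0.56  -0.145  0.492]
 [ 0.393  0.127  1.395]
 [ 0.518 -0.156  0.543]
 [ 0.496 -0.163  0.57 ]
 [ 0.498 -0.147  0.519]
 [ 0.477 -0.151  0.558]]
[ 0.44   0.928 -0.477  1.738  0.662  0.64  -0.284]
```

View pics/s3.png

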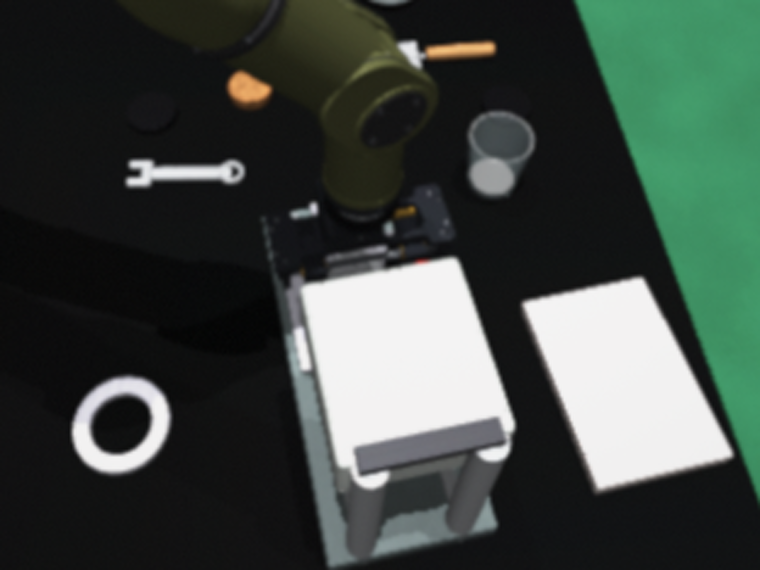

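Call:
{"op": "play_rows", "data": {"commands": [{"travel":[-0.013,0,0.06],"delta_rot":[0,0,0],"gripper":-1},{"travel":[-0.013,0,0.11],"delta_rot":[0,0,0],"gripper":-1},{"travel":[-0.013,0,0.135],"delta_rot":[0,0,0],"gripper":-1},{"travel":[-0.013,0,0.148],"delta_rot":[0,0,0],"gripper":-1},{"travel":[-0.013,0,0.152],"delta_rot":[0,0,0],"gripper":-1},{"travel":[-0.013,0,0.152],"delta_rot":[0,0,0],"gripper":-1}]}}

```text
clock: 9.95
tool_pos: [0.585, -0.1526, 0.0502]
eef_rot: [0.658, 0.753, -0.001, 0.0]
contact_force: [-4.7, 0.4, 10.5]
opening: 0.757
```

Call:
{"op": "play_rows", "data": {"commands": [{"travel":[0,0,0],"delta_rot":[0,0,0],"gripper":1},{"travel":[0,0,0],"delta_rot":[0,0,0],"gripper":1},{"travel":[0,0,0],"delta_rot":[0,0,0],"gripper":1},{"travel":[0,0,-0.1],"delta_rot":[0,0,0],"gripper":1},{"travel":[0,0,-0.35],"delta_rot":[0,0,0],"gripper":1},{"travel":[0,0,-0.68],"delta_rot":[0,0,0],"gripper":1},{"travel":[0.2,-0.03,-0.68],"delta_rot":[0,0,0],"gripper":1},{"travel":[0.6,-0.11,-0.68],"delta_rot":[0,0,0],"gripper":1}]}}

```text
clock: 10.95
tool_pos: [0.5585, -0.0674, 0.1522]
eef_rot: [0.661, 0.751, 0.001, 0.002]
contact_force: [-0.3, 0.4, -0.6]
opening: 0.998
```

Call:
{"op": "play_rows", "data": {"commands": [{"travel":[0.4,-0.08,0],"delta_rot":[0,0,0],"gripper":1},{"travel":[0.8,-0.16,0],"delta_rot":[0,0,0],"gripper":1},{"travel":[0.9,-0.17,0],"delta_rot":[0,0,0],"gripper":1}]}}

```text
clock: 11.32
tool_pos: [0.5128, 0.07, 0.1521]
eef_rot: [0.655, 0.755, 0.001, -0.001]
contact_force: [0.6, 0.4, -0.6]
opening: 1.0
```

Call:
{"op": "play_rows", "data": {"commands": [{"travel":[0.4,-0.08,0],"delta_rot":[0,0,0],"gripper":1},{"travel":[0.86,-0.17,0],"delta_rot":[0,0,0],"gripper":1},{"travel":[0.86,-0.173,0],"delta_rot":[0,0,0],"gripper":1},{"travel":[0.86,-0.173,0],"delta_rot":[0,0,0],"gripper":1}]}}

```text
clock: 11.82
tool_pos: [0.4715, 0.1887, 0.151]
eef_rot: [0.658, 0.753, -0.0, 0.001]
contact_force: [0.4, 0.1, -0.3]
opening: 1.002
```

```bash
sed -i 's#pics/pl.png#pics/pl2.png#' pl.py; python3 pl.py; python3 - <<'E'
from h import *
from scipy.optimize import least_squares
s=viewer.snapshot('top')
for n,z in (('base_disc',.058),('specimen',.018),('cap',.01)):
    for o in viewer.outline_of('top',n)[:3]:
        cs,_=cv2.findContours(o['pixels'].astype(np.uint8),0,1); c=max(cs,key=len)[:,0]
        w=cloud(s,c,z)[:,:2]; print(n,round(o['conf'],2),np.round(o['at']),np.round(cv2.minEnclosingCircle(w.astype(np.float32))[0],4))
E
```

```text
11.875 [0.4718 0.1874 0.1508] [ 0.1 -0.6  0.9] 0.9989246661892085
base_disc 0.85 [256. 105.] [0.8104 0.1365]
base_disc 0.84 [360. 184.] [ 0.5863 -0.1542]
cap 0.63 [183. 196.] [0.5466 0.3415]
cap 0.52 [408. 278.] [ 0.3286 -0.2708]
```

View pics/pl2.png

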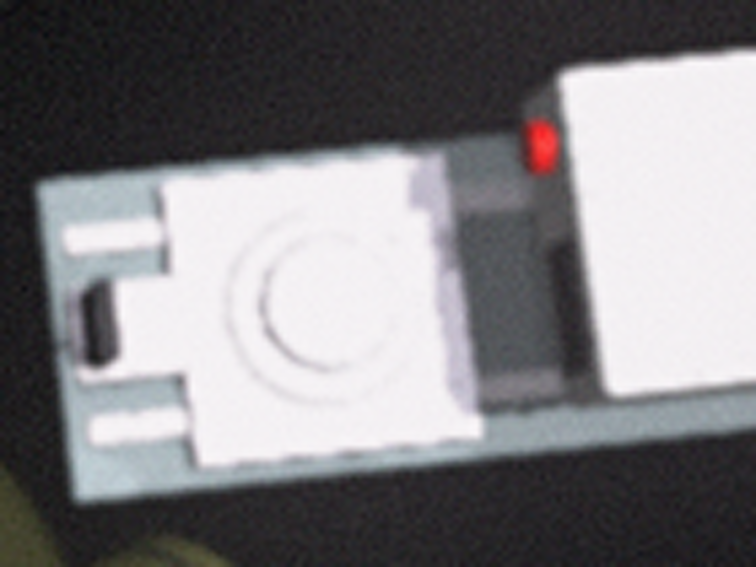

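Call:
{"op": "play_rows", "data": {"commands": [{"travel":[0,0,0.35],"delta_rot":[0,0,0],"gripper":1},{"travel":[0,0,0.7],"delta_rot":[0,0,0],"gripper":1},{"travel":[0,0,0.9],"delta_rot":[0,0,0],"gripper":1},{"travel":[0,0,0.975],"delta_rot":[0,0,0],"gripper":1},{"travel":[0,0,0.975],"delta_rot":[0,0,0],"gripper":1},{"travel":[0,0,0.975],"delta_rot":[0,0,0],"gripper":-1},{"travel":[0,0,0.975],"delta_rot":[0,0,0],"gripper":-1},{"travel":[0,0,0.975],"delta_rot":[0,0,0],"gripper":-1},{"travel":[0,0,0.975],"delta_rot":[0,0,0],"gripper":-1},{"travel":[0,0,0.975],"delta_rot":[0,0,0],"gripper":-1},{"travel":[0,0,0.975],"delta_rot":[0,0,0],"gripper":-1}], "force": 15}}

```text
clock: 13.45
tool_pos: [0.4714, 0.1893, 0.0051]
eef_rot: [0.658, 0.753, 0.0, 0.0]
contact_force: [-0.5, -0.3, 6.6]
opening: 0.679
```

Call:
{"op": "play_rows", "data": {"commands": [{"travel":[0,0,-0.2],"delta_rot":[0,0,0],"gripper":-1},{"travel":[0,0,-0.5],"delta_rot":[0,0,0],"gripper":-1},{"travel":[0,0,-0.8],"delta_rot":[0,0,0],"gripper":-1},{"travel":[-0.1,0.02,-1],"delta_rot":[0,0,0],"gripper":-1},{"travel":[-0.3,0.06,-1],"delta_rot":[0,0,0],"gripper":-1},{"travel":[-0.6,0.11,-1],"delta_rot":[0,0,0],"gripper":-1}]}}

```text
clock: 14.2
tool_pos: [0.4997, 0.1027, 0.1551]
eef_rot: [0.657, 0.754, 0.001, 0.0]
contact_force: [1.1, -0.5, -0.9]
opening: 0.671
```

Call:
{"op": "play_rows", "data": {"commands": [{"travel":[-0.3,0.06,0],"delta_rot":[0,0,0],"gripper":-1},{"travel":[-0.6,0.12,0],"delta_rot":[0,0,0],"gripper":-1},{"travel":[-0.9,0.17,0],"delta_rot":[0,0,0],"gripper":-1}]}}

```text
clock: 14.58
tool_pos: [0.5427, -0.0298, 0.1543]
eef_rot: [0.658, 0.753, -0.0, -0.0]
contact_force: [0.3, 0.4, -1.2]
opening: 0.677
```

Call:
{"op": "play_rows", "data": {"commands": [{"travel":[-0.3,0.06,0],"delta_rot":[0,0,0],"gripper":-1},{"travel":[-0.6,0.12,0],"delta_rot":[0,0,0],"gripper":-1},{"travel":[-0.8,0.16,0],"delta_rot":[0,0,0],"gripper":-1},{"travel":[-0.872,0.173,0.1],"delta_rot":[0,0,0],"gripper":-1},{"travel":[-0.872,0.173,0.3],"delta_rot":[0,0,0],"gripper":-1},{"travel":[-0.872,0.173,0.5],"delta_rot":[0,0,0],"gripper":-1},{"travel":[-0.872,0.173,0.55],"delta_rot":[0,0,0],"gripper":-1},{"travel":[-0.872,0.173,0.59],"delta_rot":[0,0,0],"gripper":-1},{"travel":[-0.872,0.173,0.609],"delta_rot":[0,0,0],"gripper":-1},{"travel":[-0.872,0.173,0.616],"delta_rot":[0,0,0],"gripper":-1},{"travel":[-0.872,0.173,0.616],"delta_rot":[0,0,0],"gripper":-1}]}}

```text
clock: 15.95
tool_pos: [0.5862, -0.1541, 0.0631]
eef_rot: [0.658, 0.753, 0.0, 0.0]
contact_force: [-0.4, 1.3, 4.1]
opening: 0.678
```

Call:
{"op": "play_rows", "data": {"commands": [{"travel":[0,0,0],"delta_rot":[0,0,0],"gripper":1},{"travel":[0,0,0],"delta_rot":[0,0,0],"gripper":1},{"travel":[0,0,0],"delta_rot":[0,0,0],"gripper":1},{"travel":[0,0,-0.1],"delta_rot":[0,0,0],"gripper":1},{"travel":[0,0,-0.35],"delta_rot":[0,0,0],"gripper":1},{"travel":[0,0,-0.71],"delta_rot":[0,0,0],"gripper":1},{"travel":[0.15,0.01,-0.71],"delta_rot":[0,0,0],"gripper":1},{"travel":[0.4,0.02,-0.71],"delta_rot":[0,0,0],"gripper":1}]}}

```text
clock: 16.95
tool_pos: [0.5814, -0.0956, 0.1703]
eef_rot: [0.66, 0.752, 0.0, 0.001]
contact_force: [0.3, -0.6, 0.1]
opening: 1.003
```

Call:
{"op": "play_rows", "data": {"commands": [{"travel":[0.4,0.02,0],"delta_rot":[0,0,0],"gripper":1},{"travel":[0.8,0.04,0],"delta_rot":[0,0,0],"gripper":1},{"travel":[0.97,0.05,0],"delta_rot":[0,0,0],"gripper":1}]}}

```text
clock: 17.32
tool_pos: [0.5684, 0.056, 0.1701]
eef_rot: [0.656, 0.755, 0.002, -0.0]
contact_force: [0.9, -0.5, -0.9]
opening: 1.005
```

Call:
{"op": "play_rows", "data": {"commands": [{"travel":[0.4,0.02,0],"delta_rot":[0,0,0],"gripper":1},{"travel":[0.8,0.04,0],"delta_rot":[0,0,0],"gripper":1},{"travel":[0.97,0.05,0],"delta_rot":[0,0,0],"gripper":1}]}}

```text
clock: 17.7
tool_pos: [0.5558, 0.2014, 0.17]
eef_rot: [0.656, 0.755, 0.002, -0.001]
contact_force: [0.7, -0.2, -0.0]
opening: 1.009
```

```bash
cat > m.py <<'E'
from h import *
s=viewer.snapshot('top')
cv2.imwrite('pics/pl3.png',cv2.resize(s['color'][140:235,300:420,::-1],None,fx=6,fy=6,interpolation=cv2.INTER_CUBIC))
for n,z in (('specimen',.076),('cap',.01)):
    for o in viewer.outline_of('top',n)[:3]:
        cs,_=cv2.findContours(o['pixels'].astype(np.uint8),0,1); c=max(cs,key=len)[:,0]
        w=cloud(s,c,z)[:,:2]; print(n,round(o['conf'],2),np.round(o['at']),np.round(cv2.minEnclosingCircle(w.astype(np.float32))[0],4))
# knob by depth
q=cloud(s,np.stack(np.meshgrid(np.arange(165,200),np.arange(180,215)),-1).reshape(-1,2))
k=q[(q[:,2]>.026)&(q[:,2]<.042)&(np.hypot(q[:,0]-.547,q[:,1]-.342)<.03)];print('knob',len(k),k.mean(0) if len(k) else '')
E
python3 m.py
```

```text
specimen 0.6 [361. 186.] [ 0.5863 -0.1507]
cap 0.81 [183. 196.] [0.5469 0.3406]
cap 0.73 [359. 195.] [ 0.5682 -0.161 ]
knob 69 [0.54626312 0.34103994 0.03442047]
```

View pics/pl3.png

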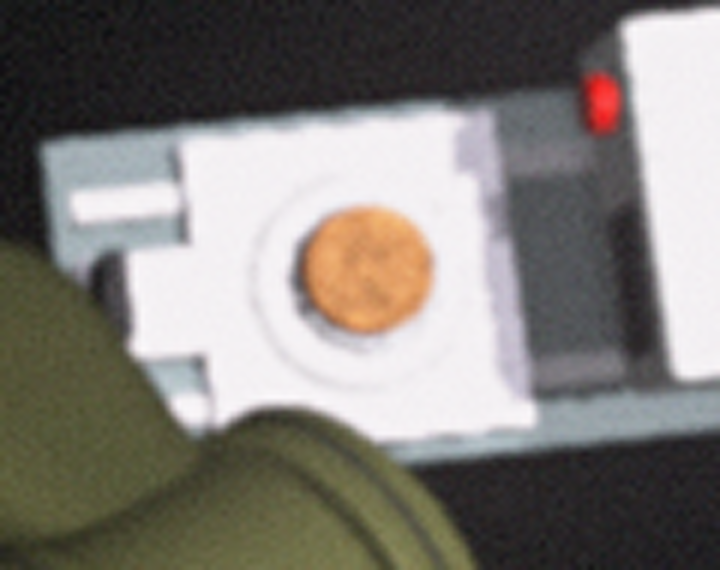

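Call:
{"op": "play_rows", "data": {"commands": [{"travel":[0.4,0.02,0],"delta_rot":[0,0,0],"gripper":1},{"travel":[0.8,0.04,0],"delta_rot":[0,0,0],"gripper":1},{"travel":[0.97,0.057,0.1],"delta_rot":[0,0,0],"gripper":1},{"travel":[0.97,0.057,0.4],"delta_rot":[0,0,0],"gripper":1},{"travel":[0.97,0.057,0.6],"delta_rot":[0,0,0],"gripper":1},{"travel":[0.97,0.057,0.6],"delta_rot":[0,0,0],"gripper":1}]}}

```text
clock: 18.6
tool_pos: [0.5458, 0.3371, 0.0765]
eef_rot: [0.659, 0.752, -0.003, 0.001]
contact_force: [0.1, -0.4, 0.8]
opening: 1.001
```

```bash
python3 - <<'E'
from h import *
s=viewer.snapshot('top'); a=s['color'].astype(int)
m=(a[...,0]-a[...,2]>50); m[:,:330]=0; m[:,385:]=0; m[:160]=0; m[215:]=0
r_,c_=np.nonzero(m); print(len(r_),'cork',c_.mean(),r_.mean(),cloud(s,[c_.mean(),r_.mean()],.076))
print('plate',cloud(s,[361/6+299.5,281/6+139.5],.046))
s=viewer.snapshot('side')
for o in viewer.outline_of('side','specimen')[:2]:
    p=maskpts(s,o['pixels']); p=p[p[:,2]>.072]; print('side cork',o['conf'],o['at'],len(p), p.mean(0) if len(p) else '')
st=r.get_state(); print(st['clock'],np.round(st['tool_pos'],4))
E
```

```text
360 cork 360.93611111111113 184.55833333333334 [[ 0.58593225 -0.15263966  0.076     ]]
plate [[ 0.58523897 -0.15544028  0.046     ]]
side cork 0.66 [266.3, 259.3] 136 [ 0.58595549 -0.14218446  0.08402553]
18.75 [0.5473 0.3407 0.0801]
```

Call:
{"op": "play_rows", "data": {"commands": [{"travel":[0,0,0.2],"delta_rot":[0,0,0],"gripper":0.5},{"travel":[0,0,0.36],"delta_rot":[0,0,0],"gripper":0.5},{"travel":[0,0,0.42],"delta_rot":[0,0,0],"gripper":0.2},{"travel":[0,0,0.44],"delta_rot":[0,0,0],"gripper":0},{"travel":[0,0,0.44],"delta_rot":[0,0,0],"gripper":-1},{"travel":[0,0,0.44],"delta_rot":[0,0,0],"gripper":-1},{"travel":[0,0,0.44],"delta_rot":[0,0,0],"gripper":-1},{"travel":[0,0,0.44],"delta_rot":[0,0,0],"gripper":-1},{"travel":[0,0,0.44],"delta_rot":[0,0,0],"gripper":-1},{"travel":[0,0,0.44],"delta_rot":[0,0,0],"gripper":-1},{"travel":[0,0,0.44],"delta_rot":[0,0,0],"gripper":-1}], "force": 35}}

```text
clock: 20.12
tool_pos: [0.5461, 0.3415, 0.0133]
eef_rot: [0.658, 0.753, 0.0, 0.0]
contact_force: [-0.8, -2.1, 5.3]
opening: 0.284
```

Call:
{"op": "play_rows", "data": {"commands": [{"travel":[0,0,-0.2],"delta_rot":[0,0,0],"gripper":-1},{"travel":[0,0,-0.5],"delta_rot":[0,0,0],"gripper":-1},{"travel":[0,0,-0.8],"delta_rot":[0,0,0],"gripper":-1},{"travel":[-0.05,0,-1],"delta_rot":[0,0,0],"gripper":-1},{"travel":[-0.2,-0.01,-1],"delta_rot":[0,0,0],"gripper":-1},{"travel":[-0.4,-0.02,-1],"delta_rot":[0,0,0],"gripper":-1}]}}

```text
clock: 20.88
tool_pos: [0.55, 0.2789, 0.1606]
eef_rot: [0.658, 0.753, -0.002, 0.0]
contact_force: [0.8, -1.1, -4.4]
opening: 0.284
```

Call:
{"op": "play_rows", "data": {"commands": [{"travel":[-0.3,-0.02,0],"delta_rot":[0,0,0],"gripper":-1},{"travel":[-0.65,-0.03,0],"delta_rot":[0,0,0],"gripper":-1},{"travel":[-0.97,-0.05,0],"delta_rot":[0,0,0],"gripper":-1}]}}

```text
clock: 21.25
tool_pos: [0.5615, 0.1313, 0.1599]
eef_rot: [0.659, 0.752, -0.003, -0.0]
contact_force: [0.9, 0.2, -3.7]
opening: 0.287
```

Call:
{"op": "play_rows", "data": {"commands": [{"travel":[-0.3,-0.02,0],"delta_rot":[0,0,0],"gripper":-1},{"travel":[-0.65,-0.03,0],"delta_rot":[0,0,0],"gripper":-1},{"travel":[-0.97,-0.05,0],"delta_rot":[0,0,0],"gripper":-1}]}}

```text
clock: 21.62
tool_pos: [0.5728, -0.0133, 0.16]
eef_rot: [0.659, 0.752, -0.002, -0.001]
contact_force: [0.8, -0.1, -3.5]
opening: 0.285
```

Call:
{"op": "play_rows", "data": {"commands": [{"travel":[-0.3,-0.02,0],"delta_rot":[0,0,0],"gripper":-1},{"travel":[-0.6,-0.03,0],"delta_rot":[0,0,0],"gripper":-1},{"travel":[-0.85,-0.05,0],"delta_rot":[0,0,0],"gripper":-1},{"travel":[-0.969,-0.056,0.05],"delta_rot":[0,0,0],"gripper":-1},{"travel":[-0.969,-0.056,0.2],"delta_rot":[0,0,0],"gripper":-1},{"travel":[-0.969,-0.056,0.35],"delta_rot":[0,0,0],"gripper":-1},{"travel":[-0.969,-0.056,0.42],"delta_rot":[0,0,0],"gripper":-1},{"travel":[-0.969,-0.056,0.46],"delta_rot":[0,0,0],"gripper":-1},{"travel":[-0.969,-0.056,0.485],"delta_rot":[0,0,0],"gripper":-1},{"travel":[-0.969,-0.056,0.497],"delta_rot":[0,0,0],"gripper":-1},{"travel":[-0.969,-0.056,0.497],"delta_rot":[0,0,0],"gripper":-1}]}}

```text
clock: 23.0
tool_pos: [0.5862, -0.1539, 0.0893]
eef_rot: [0.658, 0.753, 0.0, 0.0]
contact_force: [-3.0, 1.2, 4.4]
opening: 0.284
```

Call:
{"op": "play_rows", "data": {"commands": [{"travel":[0,0,0],"delta_rot":[0,0,0],"gripper":0.2},{"travel":[0,0,0],"delta_rot":[0,0,0],"gripper":0.2},{"travel":[0,0,0],"delta_rot":[0,0,0],"gripper":0.2},{"travel":[0,0,-0.1],"delta_rot":[0,0,0],"gripper":0.2},{"travel":[0,0,-0.4],"delta_rot":[0,0,0],"gripper":0.2},{"travel":[0,0,-0.67],"delta_rot":[0,0,0],"gripper":0.2},{"travel":[0.2,0,-0.67],"delta_rot":[0,0,0],"gripper":-1},{"travel":[0.6,0,-0.67],"delta_rot":[0,0,0],"gripper":-1}]}}

```text
clock: 24.0
tool_pos: [0.5748, -0.0672, 0.1898]
eef_rot: [0.661, 0.751, 0.0, 0.002]
contact_force: [0.8, 0.6, -0.3]
opening: 0.395
```

Call:
{"op": "play_rows", "data": {"commands": [{"travel":[0.3,0,0],"delta_rot":[0,0,0],"gripper":-1},{"travel":[0.6,0,0],"delta_rot":[0,0,0],"gripper":-1},{"travel":[0.75,0,0],"delta_rot":[0,0,0],"gripper":-1},{"travel":[0.75,0,0],"delta_rot":[0,0,0],"gripper":-1}]}}

```text
clock: 24.5
tool_pos: [0.559, 0.049, 0.1896]
eef_rot: [0.657, 0.754, 0.001, 0.0]
contact_force: [0.2, -0.8, -0.2]
opening: 0.008
```

```bash
sed -i 's#pics/pl2.png#pics/pl4.png#' pl.py; python3 pl.py;  python3 - <<'E'
from h import *
s=viewer.snapshot('side')
g=s['color'][190:310,200:350,::-1]; cv2.imwrite('pics/s4.png',cv2.resize(g,None,fx=4.8,fy=4.8,interpolation=cv2.INTER_CUBIC))
s=viewer.snapshot('top')
for o in viewer.outline_of('top','cap')[:2]:
    cs,_=cv2.findContours(o['pixels'].astype(np.uint8),0,1); c=max(cs,key=len)[:,0]
    w=cloud(s,c,.086)[:,:2]; print(round(o['conf'],2),np.round(o['at']),cv2.minEnclosingCircle(w.astype(np.float32)))
a=cv2.imread('pics/pl4.png'); cv2.imwrite('pics/both.png',np.hstack([cv2.resize(a,(400,300)),cv2.resize(cv2.imread('pics/s4.png'),(400,300))]))
E
```

```text
24.55 [0.5592 0.0465 0.1892] [ 0.3 -1.  -0.5] 0.0032245653712385095
0.6 [365. 173.] ((0.6041797399520874, -0.16436555981636047), 0.024086035788059235)
```

View pics/both.png

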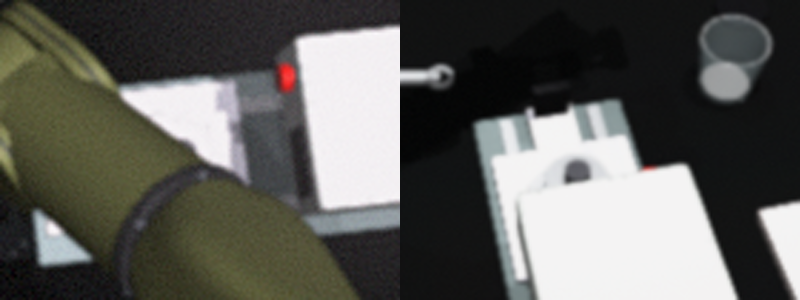

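Call:
{"op": "play_rows", "data": {"commands": [{"travel":[0,0,0.3],"delta_rot":[0,0,0],"gripper":-1},{"travel":[0,0,0.6],"delta_rot":[0,0,0],"gripper":-1},{"travel":[0,0,0.83],"delta_rot":[0,0,0],"gripper":-1},{"travel":[-0.2,0,0.83],"delta_rot":[0,0,0],"gripper":-1},{"travel":[-0.3,0,0.83],"delta_rot":[0,0,0],"gripper":-1},{"travel":[-0.35,0,0.83],"delta_rot":[0,0,0],"gripper":-1},{"travel":[-0.38,0,0.83],"delta_rot":[0,0,0],"gripper":-1},{"travel":[-0.41,0,0.83],"delta_rot":[0,0,0],"gripper":-1},{"travel":[-0.44,0,0.83],"delta_rot":[0,0,0],"gripper":-1},{"travel":[-0.47,0,0.83],"delta_rot":[0,0,0],"gripper":-1}]}}

```text
clock: 25.95
tool_pos: [0.5683, -0.0218, 0.0642]
eef_rot: [0.658, 0.753, 0.001, -0.001]
contact_force: [-1.5, 4.1, 0.4]
opening: 0.004
```

Call:
{"op": "play_rows", "data": {"commands": [{"travel":[-0.03,0,0],"delta_rot":[0,0,0],"gripper":-1},{"travel":[-0.08,0,0],"delta_rot":[0,0,0],"gripper":-1},{"travel":[-0.15,0,0],"delta_rot":[0,0,0],"gripper":-1},{"travel":[-0.22,0,0],"delta_rot":[0,0,0],"gripper":-1},{"travel":[-0.29,0,0],"delta_rot":[0,0,0],"gripper":-1},{"travel":[-0.36,0,0],"delta_rot":[0,0,0],"gripper":-1},{"travel":[-0.43,0,0],"delta_rot":[0,0,0],"gripper":-1},{"travel":[-0.5,0,0],"delta_rot":[0,0,0],"gripper":-1},{"travel":[-0.57,0,0],"delta_rot":[0,0,0],"gripper":-1},{"travel":[-0.64,0,0],"delta_rot":[0,0,0],"gripper":-1},{"travel":[-0.69,0,0],"delta_rot":[0,0,0],"gripper":-1},{"travel":[-0.72,0,0],"delta_rot":[0,0,0],"gripper":-1}]}}

```text
clock: 27.45
tool_pos: [0.5827, -0.1312, 0.0638]
eef_rot: [0.659, 0.753, -0.0, 0.0]
contact_force: [0.5, 4.3, 0.8]
opening: 0.005
```

Call:
{"op": "play_rows", "data": {"commands": [{"travel":[-0.02,0,0],"delta_rot":[0,0,0],"gripper":-1},{"travel":[-0.04,0,0],"delta_rot":[0,0,0],"gripper":-1},{"travel":[-0.06,0,0],"delta_rot":[0,0,0],"gripper":-1},{"travel":[-0.08,0,0],"delta_rot":[0,0,0],"gripper":-1}]}}

```text
clock: 27.95
tool_pos: [0.5842, -0.1423, 0.0638]
eef_rot: [0.658, 0.753, -0.0, -0.0]
contact_force: [0.5, 3.5, -0.3]
opening: 0.004
```

Call:
{"op": "play_rows", "data": {"commands": [{"travel":[-0.015,0,0],"delta_rot":[0,0,0],"gripper":-1},{"travel":[-0.03,0,0],"delta_rot":[0,0,0],"gripper":-1},{"travel":[-0.045,0,0],"delta_rot":[0,0,0],"gripper":-1},{"travel":[-0.06,0,0],"delta_rot":[0,0,0],"gripper":-1}]}}

```text
clock: 28.45
tool_pos: [0.5854, -0.1513, 0.0638]
eef_rot: [0.658, 0.753, -0.0, -0.0]
contact_force: [-0.1, 7.5, -0.1]
opening: 0.01
```

Call:
{"op": "play_rows", "data": {"commands": [{"travel":[-0.015,0,0],"delta_rot":[0,0,0],"gripper":-1},{"travel":[-0.03,0,0],"delta_rot":[0,0,0],"gripper":-1},{"travel":[-0.04,0,0],"delta_rot":[0,0,0],"gripper":-1}]}}

```text
clock: 28.82
tool_pos: [0.5853, -0.1512, 0.0639]
eef_rot: [0.657, 0.754, 0.002, -0.003]
contact_force: [-3.9, 14.0, 1.0]
opening: 0.004
```

Call:
{"op": "play_rows", "data": {"commands": [{"travel":[0.04,0,0],"delta_rot":[0,0,0],"gripper":-1},{"travel":[0.15,0,0],"delta_rot":[0,0,0],"gripper":-1},{"travel":[0.4,0,0],"delta_rot":[0,0,0],"gripper":-1},{"travel":[0.8,0,-0.1],"delta_rot":[0,0,0],"gripper":-1},{"travel":[1,0,-0.4],"delta_rot":[0,0,0],"gripper":-1},{"travel":[1,0,-0.8],"delta_rot":[0,0,0],"gripper":-1}]}}

```text
clock: 29.58
tool_pos: [0.565, -0.005, 0.1847]
eef_rot: [0.656, 0.755, -0.001, -0.001]
contact_force: [2.3, -1.4, 0.1]
opening: 0.005
```

Call:
{"op": "play_rows", "data": {"commands": [{"travel":[0.4,-0.2,-0.2],"delta_rot":[0,0,0],"gripper":-1},{"travel":[0.8,-0.4,-0.2],"delta_rot":[0,0,0],"gripper":-1},{"travel":[1,-0.5,-0.2],"delta_rot":[0,0,0],"gripper":-1},{"travel":[1,-0.5,-0.2],"delta_rot":[0,0,0],"gripper":-1}]}}

```text
clock: 30.08
tool_pos: [0.47, 0.1335, 0.2149]
eef_rot: [0.655, 0.755, 0.0, 0.0]
contact_force: [0.7, -0.2, 0.3]
opening: 0.006
```

```bash
python3 - <<'E'
from h import *
s=viewer.snapshot('side'); t=viewer.snapshot('top')
a=cv2.resize(s['color'][200:320,200:350,::-1],(400,320),interpolation=cv2.INTER_CUBIC)
b=cv2.resize(t['color'][130:235,300:440,::-1],(400,320),interpolation=cv2.INTER_CUBIC)
cv2.imwrite('pics/end.png',np.hstack([a,b]))
for n,z in (('paddle_top',.095),('plate',.046)):
  for c,q in (('top',t),('side',s)):
    for o in viewer.pinpoint(c,n)[:1]: print(c,n,round(o['conf'],2),np.round(o['at']),cloud(q,o['at'],z).round(4))
for c,q in (('top',t),('side',s)):
  for n in('cap','specimen','base_disc'):
    for o in viewer.outline_of(c,n)[:2]:
      p=maskpts(q,o['pixels']); print(c,n,round(o['conf'],2),len(p),np.median(p,0).round(3))
st=r.get_state(); print(st['clock'],np.round(st['tool_pos'],4),np.round(st['contact_force'],1))
E
```

```text
top paddle_top 0.97 [368. 184.] [[ 0.5849 -0.1666  0.095 ]]
top plate 0.93 [408. 180.] [[ 0.6053 -0.291   0.046 ]]
top cap 0.47 30 [ 0.6   -0.255  0.086]
top specimen 0.55 928 [0.69  0.238 0.005]
top base_disc 0.75 458 [0.337 0.157 0.012]
top base_disc 0.71 386 [0.824 0.136 0.012]
side base_disc 0.62 247 [0.337 0.156 0.012]
side base_disc 0.57 210 [0.828 0.142 0.012]
30.675 [0.4722 0.1298 0.2139] [ 0.1 -0.6 -0. ]
```

View pics/end.png

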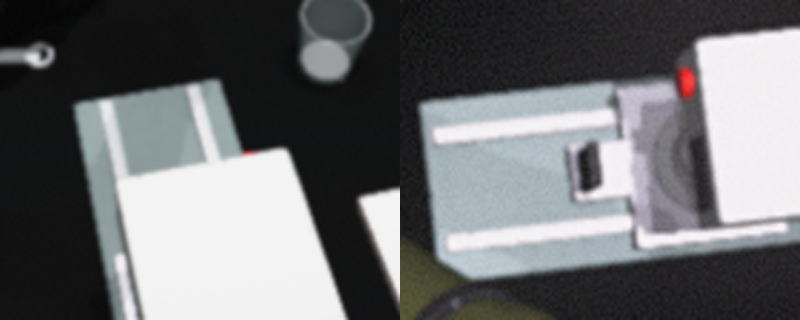

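```bash
python3 -c "
from plant import r
print(r.finish_job())"
```

```text
the job is handed in; nothing more can be done
None
```

I built the stack on the plate in order: steel disc, cork puck, then cap with its knob up. I then pushed the carriage by its paddle until it hit its stop, backed the arm off, and handed the job in at about 31 s.

- **Centring before the push:** from the camera fits, the steel disc was about 1 mm and the cork about 2–3 mm off the plate centre. I set the cap down with the gripper about 1 mm from centre. The arm hid the cap in the top view, so I could not measure it the same way.
- **Carriage home:** at the end of the push the force rose to 14 N and the carriage stopped moving. The paddle's position against the press head also matches fully home, after about 130 mm of travel.
- **Stack after the push:** the press head hides most of it. The small visible part of the cap's edge, seen from above, was at the right height (86 mm) and within a few mm of where it should be. The detectors found no specimen or steel disc under the head, only low-confidence or look-alike hits elsewhere, so I could not confirm the cork and disc directly.
- **Other items:** I touched nothing else on the bench during the moves, and the black look-alike discs were still in place at the end.

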